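Put away the pickle jars and pile the tins

TASK

Put the preserves away after cooking: try the screw cap of every pickle jar and screw any loose one fully tight before that jar goes onto the slate board, where all the jars must end up standing. Lay all the small tins in the can rack as a pyramid, lengthwise in the grooves: fill its three grooves first, then saddle the remaining tins in the gaps between the tins below. Leave the shaker and the mug where they are.

Things in the scene. Friction and masses are not known exactly. Their poses are not given: they have to be found in the camera images.
- slot1 (a point): where the middle of a tin comes to lie in the can rack: first groove (y = -56 mm), 34.5 mm above the counter; x along the grooves, z up. The rack is fixed to the counter: a wooden base 110 (x) x 196 (y) x 8 mm centred under slot 2, with four round steel rods that leave three grooves side by side.
- slot2 (a point): where the middle of a tin comes to lie in the can rack: middle groove (y = 0), 34.5 mm above the counter; x along the grooves, z up. The rods: 12 mm thick, 52 mm long, tops 22 mm above the counter, along x at y = -84, -28, 28, 84 mm from here. A tin's ends overhang the rods by 5 mm and stay above the base, so it can be held by its end faces.
- slot3 (a point): where the middle of a tin comes to lie in the can rack: third groove (y = 56 mm), 34.5 mm above the counter; x along the grooves, z up.
- slot4 (a point): where the middle of a tin comes to lie in the can rack: second layer, in the gap between the tins of slots 1 and 2 (y = -28 mm), 79.5 mm above the counter; x along the grooves, z up.
- slot5 (a point): where the middle of a tin comes to lie in the can rack: second layer, in the gap between the tins of slots 2 and 3 (y = 28 mm), 79.5 mm above the counter; x along the grooves, z up.
- slot6 (a point): where the middle of a tin comes to lie in the can rack: third layer, in the gap between the tins of slots 4 and 5 (y = 0), 124.5 mm above the counter; x along the grooves, z up.
- tin1: small steel food tin with a paper label, a plain cylinder 53 mm in diameter and 62 mm long, about 170 g, lying on its side on the counter and free to roll (it stops soon). Origin: its middle, 26.5 mm from its round side, 31 mm from each end face; its x axis is the tin's axis. All tins are alike; four to six of the six are there.
- tin2: small steel food tin with a paper label, a plain cylinder 53 mm in diameter and 62 mm long, about 170 g, lying on its side on the counter and free to roll (it stops soon). Origin: its middle, 26.5 mm from its round side, 31 mm from each end face; its x axis is the tin's axis. All tins are alike; four to six of the six are there.
- tin3: small steel food tin with a paper label, a plain cylinder 53 mm in diameter and 62 mm long, about 170 g, lying on its side on the counter and free to roll (it stops soon). Origin: its middle, 26.5 mm from its round side, 31 mm from each end face; its x axis is the tin's axis. All tins are alike; four to six of the six are there.
- tin4: small steel food tin with a paper label, a plain cylinder 53 mm in diameter and 62 mm long, about 170 g, lying on its side on the counter and free to roll (it stops soon). Origin: its middle, 26.5 mm from its round side, 31 mm from each end face; its x axis is the tin's axis. All tins are alike; four to six of the six are there.
- tin5: small steel food tin with a paper label, a plain cylinder 53 mm in diameter and 62 mm long, about 170 g, lying on its side on the counter and free to roll (it stops soon). Origin: its middle, 26.5 mm from its round side, 31 mm from each end face; its x axis is the tin's axis. All tins are alike; four to six of the six are there.
- tin6: small steel food tin with a paper label, a plain cylinder 53 mm in diameter and 62 mm long, about 170 g, lying on its side on the counter and free to roll (it stops soon). Origin: its middle, 26.5 mm from its round side, 31 mm from each end face; its x axis is the tin's axis. All tins are alike; four to six of the six are there.
- board: flat slate-grey board fixed to the counter, 120 (x) x 230 (y) x 8 mm; origin at the centre of its underside, on the counter, z up; jars stand on its top, 8 mm up.
- jar1: squat glass jar of green pickles, standing upright: body 54 mm in diameter and 58 mm high, about 0.4 kg; steel screw cap 59 mm in diameter, ribbed, from 58.5 to 76.5 mm above the origin, so it overhangs the glass by 2.5 mm. Origin: centre of its underside. The jar can be lifted by its cap, gripped 67.5 mm above the origin. All jars are alike; two or three of the three are there.
- jar1_cap (a joint): how far the cap of jar1 is unscrewed, rad: 0 fully tight, up to 1.15 at the start; turning it clockwise seen from above tightens it to a firm stop, after which the jar turns with it. It turns easily (0.016 N m), more easily than the jar turns on the counter, so the jar need not be held.
- jar2: squat glass jar of green pickles, standing upright: body 54 mm in diameter and 58 mm high, about 0.4 kg; steel screw cap 59 mm in diameter, ribbed, from 58.5 to 76.5 mm above the origin, so it overhangs the glass by 2.5 mm. Origin: centre of its underside. The jar can be lifted by its cap, gripped 67.5 mm above the origin. All jars are alike; two or three of the three are there.
- jar2_cap (a joint): how far the cap of jar2 is unscrewed, rad: 0 fully tight, up to 1.15 at the start; turning it clockwise seen from above tightens it to a firm stop, after which the jar turns with it. It turns easily (0.016 N m), more easily than the jar turns on the counter, so the jar need not be held.
- jar3: squat glass jar of green pickles, standing upright: body 54 mm in diameter and 58 mm high, about 0.4 kg; steel screw cap 59 mm in diameter, ribbed, from 58.5 to 76.5 mm above the origin, so it overhangs the glass by 2.5 mm. Origin: centre of its underside. The jar can be lifted by its cap, gripped 67.5 mm above the origin. All jars are alike; two or three of the three are there.
- jar3_cap (a joint): how far the cap of jar3 is unscrewed, rad: 0 fully tight, up to 1.15 at the start; turning it clockwise seen from above tightens it to a firm stop, after which the jar turns with it. It turns easily (0.016 N m), more easily than the jar turns on the counter, so the jar need not be held.
- shaker: small white salt shaker, 40 mm in diameter, 62 mm high, among the tins and jars; origin at the centre of its underside. Not part of the job.
- mug: white mug, 80 mm in diameter, 90 mm high, on the right; origin at the centre of its underside. Not part of the job.
Things that resemble listed ones, but are neither listed nor needed, are in the scene too. Leave any yellow look-alike of the jar3 alone.

How it is judged:
At the end, for the whole second after the job is handed in: Every tin lies at rest in the rack, its middle within 10 mm of one of the six slots, its axis within 0.15 rad of the grooves; every jar stands at rest on the board, upright within 0.1 rad, its centre 10 mm or more inside the edges, its cap within 0.09 rad of fully tight ((distance between tin1 and slot1 below 0.01 m or distance between tin1 and slot2 below 0.01 m or distance between tin1 and slot3 below 0.01 m or distance between tin1 and slot4 below 0.01 m or distance between tin1 and slot5 below 0.01 m or distance between tin1 and slot6 below 0.01 m) and angle between the x axis of each of tin1, tin2, tin3, tin4, tin5, tin6 and the x axis of slot2, either way round below 0.15 rad and linear speed of each of tin1, tin2, tin3, tin4, tin5, tin6, jar1, jar2, jar3 below 0.02 m/s and (distance between tin2 and slot1 below 0.01 m or distance between tin2 and slot2 below 0.01 m or distance between tin2 and slot3 below 0.01 m or distance between tin2 and slot4 below 0.01 m or distance between tin2 and slot5 below 0.01 m or distance between tin2 and slot6 below 0.01 m) and (distance between tin3 and slot1 below 0.01 m or distance between tin3 and slot2 below 0.01 m or distance between tin3 and slot3 below 0.01 m or distance between tin3 and slot4 below 0.01 m or distance between tin3 and slot5 below 0.01 m or distance between tin3 and slot6 below 0.01 m) and (distance between tin4 and slot1 below 0.01 m or distance between tin4 and slot2 below 0.01 m or distance between tin4 and slot3 below 0.01 m or distance between tin4 and slot4 below 0.01 m or distance between tin4 and slot5 below 0.01 m or distance between tin4 and slot6 below 0.01 m) and (distance between tin5 and slot1 below 0.01 m or distance between tin5 and slot2 below 0.01 m or distance between tin5 and slot3 below 0.01 m or distance between tin5 and slot4 below 0.01 m or distance between tin5 and slot5 below 0.01 m or distance between tin5 and slot6 below 0.01 m) and (distance between tin6 and slot1 below 0.01 m or distance between tin6 and slot2 below 0.01 m or distance between tin6 and slot3 below 0.01 m or distance between tin6 and slot4 below 0.01 m or distance between tin6 and slot5 below 0.01 m or distance between tin6 and slot6 below 0.01 m) and x of jar1 in the frame of board between -0.05 and 0.05 m and y of jar1 in the frame of board between -0.105 and 0.105 m and z of jar1 in the frame of board between 0.004 and 0.013 m and angle between each of jar1, jar2, jar3's own z axis and vertical below 0.1 rad and value of joint each of jar1_cap, jar2_cap, jar3_cap below 0.09 rad and x of jar2 in the frame of board between -0.05 and 0.05 m and y of jar2 in the frame of board between -0.105 and 0.105 m and z of jar2 in the frame of board between 0.004 and 0.013 m and x of jar3 in the frame of board between -0.05 and 0.05 m and y of jar3 in the frame of board between -0.105 and 0.105 m and z of jar3 in the frame of board between 0.004 and 0.013 m); the robot touches nothing.
It fails at once if a jar is put on the board while its cap is loose ((contact force between jar1 and board above 0.5 N and value of joint jar1_cap above 0.25 rad and z of jar1 in the frame of board above 0.005 m) or (contact force between jar2 and board above 0.5 N and value of joint jar2_cap above 0.25 rad and z of jar2 in the frame of board above 0.005 m) or (contact force between jar3 and board above 0.5 N and value of joint jar3_cap above 0.25 rad and z of jar3 in the frame of board above 0.005 m)).
It fails at once if the shaker or the mug is pushed more than 5 cm away (distance of any of shaker, mug from where it was at the start of the episode above 0.05 m).
Of tin1, tin2, tin3, tin4, tin5, tin6 only 4 to 6 are there at a start; the rules pass over those that are not, and their reading is None.
Of jar2, jar3 only 1 to 2 are there at a start; the rules pass over those that are not, and their reading is None.
At some moment in a run one of jar1, jar2, jar3 may be knocked a few centimetres aside while the robot is not near it.
Once in a run the grip may slacken for a moment while it holds something.
It also fails if it takes over 210 s, if anything falls off the work surface, if the arm or the gripper's body presses on something with over 40 N, if the wrist force passes 120 N, or if a joint passes its speed limit or range.

ROBOT

A 6-joint arm with a two-finger parallel gripper is mounted at the origin on the work surface. World frame = base frame: x ahead of the robot, y to its left, z up, the work surface at z = 0. Lengths are in m, angles in rad, forces in N, time in s.
With the tool pointing down it reaches from about 0.35 to 0.725 m from the base axis. Payload 4.3 kg.
Tool frame: the origin (TCP) lies at the very end of the fingers, on their centre line; the grasp point (between the pads) lies 19 mm behind it; z points along the fingers, y is the direction in which the jaws open and shut (so a half turn about z gives the same grasp; the last joint's range is limited). The gripper opens to 85 mm and grips with 20 to 120 N. Pads are 22 mm wide; open, the fingers measure 114 mm over their backs; the gripper's body (76 mm by 85 mm) begins 54 mm behind the grasp point. The pads swing forward as they close: fully open they stand 13 mm farther back than shut.
Start: joints at [-1.273, 0.377, 0.081, 1.274, 0, 1.46], TCP at [0.228, -0.528, 0.231] pointing down, gripper open.
Joint ranges: [-2.72, 2.72], [-0.84, 1.66], [-1.02, 1.22], [-1.77, 2.12], [-1.37, 1.28], [-3.14, 3.14]. Speed limits (rad/s): [2.57, 2.57, 3.14, 3.14, 3.14, 3.14].

INTERFACE

Orientations are given as a unit quaternion [w, x, y, z].
In Python, from workcell import bot gives the robot as it stands. The module is installed in compiled form; this text tells all that it offers. Calls block until the motion is done:
- bot.move_pose(position, orientation): joint-space move of the TCP to a pose.
- bot.servo_line(position, ori=None, feed=0.15, force_limit=None): straight line of the TCP; ori=None keeps the orientation; feed is the mean speed in m/s. With force_limit (N) it stops when the force on the tool has changed by that much, and returns True; else False.
- bot.movej(angles): joint-space move.
- bot.move_gripper(opening): opening from 0.0 (shut) to 1.0 (fully open); the grip force is fixed at half the most; returns when the fingers have stopped.
- bot.wait(seconds).
- bot.solve_ik(position, orientation): joint angles nearest the present ones, or None.
- bot.state(): the state.
- bot.camera(name): name is "side" or "top" or "wrist"; returns a dict with "pixels" (420x560x3 uint8, red, green, blue), "vfov" (degrees; the focal length in pixels is half the picture's height over the tangent of half this angle, whatever the lens; pixels are square), "cx", "cy" (the principal point, pixels), "origin" and "orientation" of the camera in the world; the wrist camera has in their place "tool_from_camera" (4x4, takes a point from camera to tool coordinates, whose origin is the TCP and whose axes are the flange's). Camera axes: x right, y down, z forward; pixel columns grow to the right and rows downward; lengths in m; the calibration is good to about 2 mm. A picture is of the moment at which its call begins: read the wrist's pose just before it. There is no depth.
A pose or a line that the arm cannot do raises bot.MotionError and nothing moves.
- bot.close_job(): hands the job in, once; it reports no verdict.
The state is a dict: "time_s": time; "joint_positions": joint angles; "qvel": joint speeds; "joint_efforts": joint torques, N m; "tcp_pos": TCP position; "tool_rot": TCP orientation; "wrist_force": force on the tool from outside, world axes, zero at the start; "wrist_torque": the same for the moment, N m; "gripper_width": opening from 0.0 (shut) to 1.0 (fully open).
Only numpy, scipy, OpenCV 4.12 (cv2) and the standard library are available. Lean on these libraries where they do the work, as an engineer would, in place of code of your own. Each camera call takes 0.05 s, during which the arm holds its last target. There are 200 camera calls.

## Working session

There is one attempt and no reset: what is moved stays moved. The work goes in short steps, each a Python script; the robot and the scene stay as the last script left them, time stands still between calls to the robot, and variables do not carry over. Pictures are saved under pics/ and viewed, on a budget of 14 in all, crops included, one or two more only if the job needs it, and the job is handed in when it is done.

```bash
mkdir -p pics; ls; python3 - <<'E'
from workcell import bot
import cv2
for n in("top","side"):
    c=bot.camera(n); cv2.imwrite(f"pics/{n}0.png",c["pixels"][:,:,::-1]); print(n,{k:v for k,v in c.items() if k!="pixels"})
c=bot.camera("wrist");print(c["tool_from_camera"],c["vfov"],c["cx"],c["cy"])
print(bot.state())
E
```

```text
pics
top {'vfov': 46.58742621678789, 'cx': 279.80410099419714, 'cy': 210.7367838190373, 'origin': array([ 0.35854167, -0.01799725,  1.22193532]), 'orientation': array([ 0.03093671, -0.70026711,  0.71233703, -0.03528244])}
side {'vfov': 51.23445701759985, 'cx': 275.47056338359755, 'cy': 213.3133303570554, 'origin': array([0.03880681, 0.71604442, 0.75318588]), 'orientation': array([ 0.12202079, -0.22205903,  0.86513517, -0.43283004])}
[[ 4.34450970e-04 -9.50066974e-01 -3.12045759e-01  8.03463884e-02]
 [ 9.99999629e-01  6.44678731e-04 -5.70548254e-04  2.79534137e-04]
 [ 7.43228317e-04 -3.12045395e-01  9.50066902e-01 -1.43229438e-01]
 [ 0.00000000e+00  0.00000000e+00  0.00000000e+00  1.00000000e+00]] 66.12526732301782 277.50066848960205 206.20648291367078
{'time_s': 0.15, 'joint_positions': array([-1.27329704e+00,  3.77911208e-01,  7.99551878e-02,  1.27440450e+00,
        9.13408336e-06,  1.46050072e+00]), 'qvel': array([ 0.00012278, -0.00110113,  0.00450685, -0.00100822, -0.00096361,
       -0.00072   ]), 'joint_efforts': array([ 2.31274367e-03, -4.64037645e+01,  2.70169437e+01,  1.38802221e-02,
       -3.83408087e-05, -4.98268477e-06]), 'tcp_pos': array([ 0.22790207, -0.52736987,  0.23057509]), 'tool_rot': array([-7.79099317e-04,  9.79284535e-01,  2.02487500e-01, -6.85517308e-05]), 'wrist_force': array([ 0.62075095,  0.22384906, -0.43279234]), 'wrist_torque': array([ 0.02197942, -0.01756579, -0.01327782]), 'gripper_width': 0.9988343990132978}
```

View pics/top0.png

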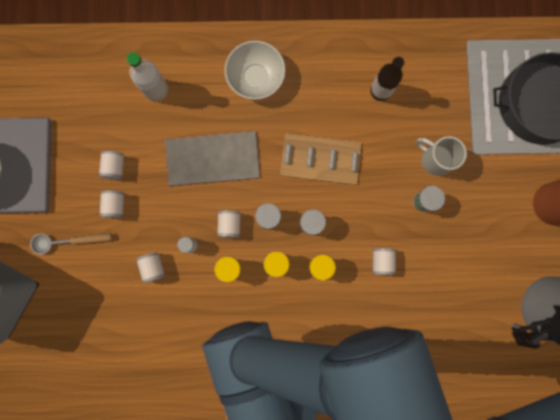

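View pics/side0.png

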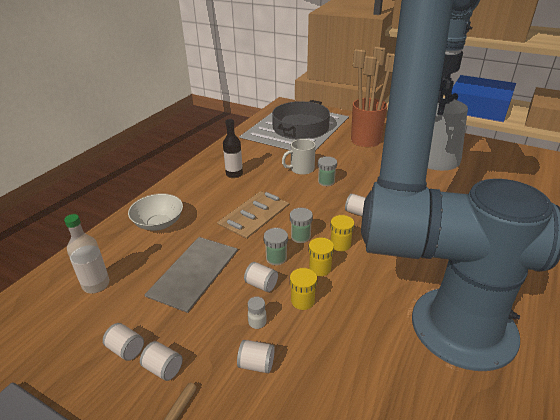

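```bash
cat > h.py <<'E'
from workcell import bot
import numpy as np, cv2
from scipy.spatial.transform import Rotation as R
def q2R(q): return R.from_quat([q[1],q[2],q[3],q[0]]).as_matrix()
def down(psi): return [0.,np.cos(psi/2),np.sin(psi/2),0.]
def best(x,y,psi,target=0.):           # psi mod pi with j6 nearest target
    j1=np.arctan2(y,x); c=[psi+k*np.pi for k in range(-4,5)]
    return min(c,key=lambda p:abs(j1+np.pi-p-target))
def look(n="wrist",save=None):
    s=bot.state(); c=bot.camera(n); im=c["pixels"][:,:,::-1].copy()
    if n=="wrist":
        T=np.eye(4);T[:3,:3]=q2R(s["tool_rot"]);T[:3,3]=s["tcp_pos"];T=T@c["tool_from_camera"]
        Rm,o=T[:3,:3],T[:3,3]
    else: Rm,o=q2R(c["orientation"]),c["origin"]
    f=im.shape[0]/2/np.tan(np.radians(c["vfov"])/2)
    if save: cv2.imwrite(f"pics/{save}.png",im)
    return dict(im=im,R=Rm,o=o,f=f,cx=c["cx"],cy=c["cy"])
def ray(v,p,z):
    p=np.atleast_2d(np.asarray(p,float))
    d=np.c_[(p[:,0]-v["cx"])/v["f"],(p[:,1]-v["cy"])/v["f"],np.ones(len(p))]@v["R"].T
    return v["o"]+d*((z-v["o"][2])/d[:,2])[:,None]
def proj(v,P):
    q=(np.atleast_2d(P)-v["o"])@v["R"]
    return q[:,:2]/q[:,2:]*v["f"]+[v["cx"],v["cy"]]
def go(x,y,z,psi): bot.move_pose([x,y,z],down(psi))
def rectify(v,cx,cy,z,half=0.08,n=320):
    """top-down picture of plane z around (cx,cy); column ~ +y... row ~ x"""
    W=np.array([[cx+half,cy+half,z],[cx+half,cy-half,z],[cx-half,cy-half,z],[cx-half,cy+half,z]])
    H=cv2.getPerspectiveTransform(proj(v,W).astype(np.float32),np.float32([[0,0],[n,0],[n,n],[0,n]]))
    return cv2.warpPerspective(v["im"],H,(n,n))
E
python3 - <<'E'
from h import *
for i,(x,y) in enumerate([(0.42,0.2),(0.42,-0.12)]):
    go(x,y,0.32,best(x,y,np.pi,0)); v=look(save=f"w{i}"); print(bot.state()["tcp_pos"],bot.state()["joint_positions"].round(2),bot.state()["time_s"])
    np.save(f"w{i}.npy",v,allow_pickle=True)
v=look("top")
for n,p,z in [("tin",(112,165),.053),("tin",(112,204),.053),("tin",(150,267),.053),("tin",(229,224),.053),("tin",(384,261),.053),("jar",(268,216),.0765),("jar",(313,222),.0765),("jar",(432,199),.0765),("yel",(228,270),.0765),("yel",(277,265),.0765),("yel",(322,268),.0765),("shk",(187,245),.062),("mug",(444,156),.09),("board",(212,158),.008),("rack",(321,158),.022)]:
    print(n,ray(v,p,z)[0].round(3))
cv2.imwrite("pics/both.png",np.vstack([cv2.resize(cv2.imread(f"pics/w{i}.png"),None,fx=.71,fy=.71) for i in (0,1)]))
E
```

```text
[0.42031924 0.19945079 0.31985938] [ 0.31  0.14 -0.    1.43 -0.    0.31] 2.875
[ 0.42024419 -0.11915388  0.32002441] [-0.42  0.08 -0.07  1.42  0.   -0.42] 4.1417
tin [0.586 0.379 0.053]
tin [0.491 0.377 0.053]
tin [0.339 0.285 0.053]
tin [0.438 0.096 0.053]
tin [ 0.344 -0.273  0.053]
jar [0.454 0.002 0.077]
jar [ 0.438 -0.104  0.077]
jar [ 0.488 -0.387  0.077]
yel [0.329 0.097 0.077]
yel [ 0.339 -0.017  0.077]
yel [ 0.33  -0.122  0.077]
shk [0.39  0.195 0.062]
mug [ 0.588 -0.416  0.09 ]
board [0.609 0.142 0.008]
rack [ 0.602 -0.132  0.022]
```

View pics/both.png

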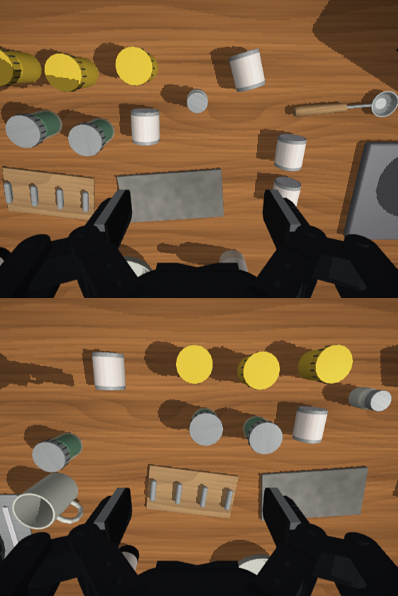

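```bash
cat >> h.py <<'E'
def blobs(v,smax=70,vmin=90,amin=150):
    hsv=cv2.cvtColor(v["im"],cv2.COLOR_BGR2HSV)
    m=((hsv[...,1]<smax)&(hsv[...,2]>vmin)).astype(np.uint8)*255
    m=cv2.morphologyEx(m,cv2.MORPH_OPEN,np.ones((3,3)))
    cs,_=cv2.findContours(m,cv2.RETR_EXTERNAL,cv2.CHAIN_APPROX_NONE)
    return m,[c for c in cs if cv2.contourArea(c)>amin]
def rect(v,c,z):
    """centre, (long,short), angle of long side in world, of contour cast on plane z"""
    w=ray(v,c.reshape(-1,2),z)[:,:2]
    (p,(a,b),t)=cv2.minAreaRect((w*1000).astype(np.float32))
    t=np.radians(t)
    if a<b: a,b,t=b,a,t+np.pi/2
    return np.array(p)/1000,(a,b),(t+np.pi/2)%np.pi-np.pi/2
E
python3 - <<'E'
from h import *
for n,x,y in (("rack",.55,-.14),("board",.55,.14)):
    go(x,y,0.27,best(x,y,np.pi)); v=look(save=n); m,cs=blobs(v); cv2.imwrite(f"pics/m_{n}.png",m)
    for c in cs:
        z=.008 if n=="board" else .016
        p,ab,t=rect(v,c,z); print(n,cv2.boundingRect(c),p.round(4),np.round(ab,1),round(t,3))
v=look("top",save="top1")
rows=[np.hstack([cv2.imread("pics/rack.png"),cv2.imread("pics/m_rack.png")]),np.hstack([cv2.imread("pics/board.png"),v["im"]])]
cv2.imwrite("pics/mon.png",cv2.resize(np.vstack(rows),(800,600)))
E
```

```text
rack (344, 325, 45, 64) [ 0.8403 -0.0061] [115.2  58.7] -0.44
rack (168, 317, 23, 45) [ 0.8089 -0.2851] [80.7 23. ] -0.386
rack (539, 308, 21, 37) [0.7889 0.2629] [66.2 28.4] 0.266
rack (340, 200, 14, 37) [ 0.6165 -0.0485] [50.9 10.9] -0.136
rack (298, 195, 13, 37) [ 0.6094 -0.1045] [50.8 11.1] -0.134
rack (255, 189, 13, 38) [ 0.6019 -0.1604] [51.4 11.5] -0.136
rack (212, 183, 12, 38) [ 0.5939 -0.2163] [51. 12.] -0.137
rack (0, 175, 98, 198) [ 0.7207 -0.4643] [344.1 125.5] -0.258
rack (401, 164, 159, 94) [0.6075 0.1307] [213.7 116.5] -1.496
rack (17, 92, 40, 22) [ 0.4719 -0.4205] [45.  16.6] 1.301
rack (392, 53, 60, 64) [0.4532 0.0271] [68.6 67.8] 0.134
rack (461, 39, 68, 66) [0.4382 0.1073] [68.9 64.3] -0.04
rack (284, 34, 61, 66) [ 0.434  -0.0976] [68.2 68. ] -1.569
board (167, 318, 86, 71) [0.8364 0.03  ] [127.1 121.9] 0.382
board (355, 308, 33, 67) [0.8224 0.2835] [123.4  38.4] 0.337
board (129, 200, 10, 36) [ 0.6198 -0.054 ] [51.5 12.1] -0.135
board (85, 194, 12, 37) [ 0.6124 -0.1102] [52.1 14.5] -0.175
board (40, 188, 14, 38) [ 0.6046 -0.1669] [52.7 15.7] -0.138
board (0, 183, 9, 37) [ 0.5975 -0.2214] [51.7 10.3] -0.263
board (449, 175, 59, 59) [0.6017 0.4015] [78.5 67.4] -0.081
board (188, 161, 179, 96) [0.6098 0.1416] [228.8 118.8] -1.496
board (461, 94, 64, 59) [0.4974 0.3994] [69.2 66.6] -0.027
board (107, 53, 66, 64) [ 0.4544 -0.0245] [74.8 70.2] 0.807
board (217, 38, 49, 66) [0.4385 0.0965] [69.9 56. ] -0.013
board (0, 34, 68, 66) [ 0.4364 -0.1442] [75.7 70.3] 1.308
board (322, 0, 38, 44) [0.3875 0.2087] [42.4 41.1] -0.001
```

View pics/mon.png

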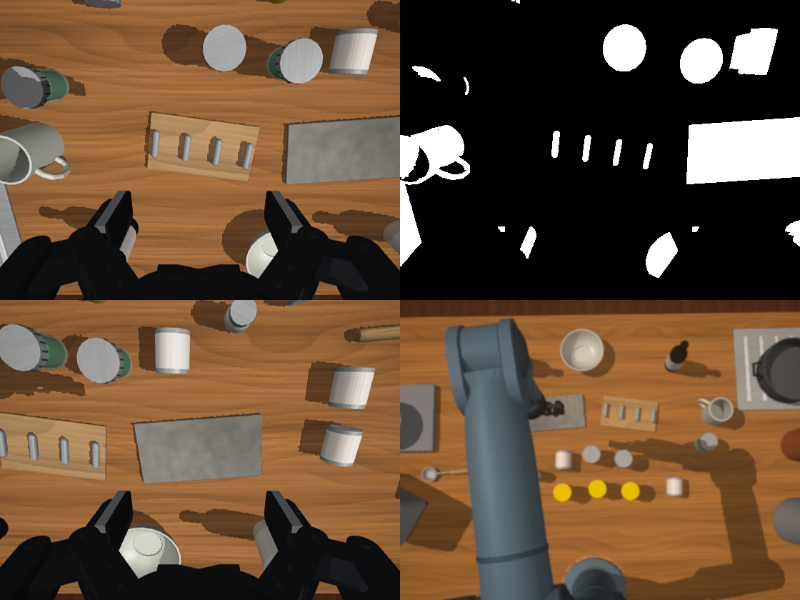

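Top view shows five white-label tins at (112,165), (112,204), (150,267), (229,224) and (384,261). The only other small white thing is the shaker at (187,245). Grey-cap jars are at (268,216), (313,222) and (432,199). Yellow look-alikes at (228,270), (277,265) and (322,268) stay put. I'll start with the tin at (229,224) and check it in a close crop.

```bash
cat >> h.py <<'E'
RC=np.array([.6055,-.1324]); RA=-.135       # rack centre, x-axis angle
BC=np.array([.6098,.1416]); BA=.075         # board
SY=[-.056,0,.056,-.028,.028,0]; SZ=[.0345]*3+[.0795]*2+[.1245]
def near(v,g,z,kind,tol=.05):
    m,cs=blobs(v,70,75,600); out=[]
    for c in cs:
        p,ab,t=rect(v,c,z)
        if 40<ab[1] and ab[0]<90 and np.linalg.norm(p-g)<tol: out.append((np.linalg.norm(p-g),p,ab,t))
    return min(out,key=lambda o:o[0])[1:] if out else None
def find_tin(g,zh=.16,save=None):
    x,y=g; psi=best(x,y,np.pi/2); bot.move_gripper(.9); go(x,y,zh,psi); v=look(save=save)
    r=near(v,g,.0265,"tin")
    if r is None: print("no tin"); return None
    p,ab,t=r; t=(t+np.pi/4)%(np.pi/2)-np.pi/4
    print("tin",p.round(4),np.round(ab,1),round(t,3)); return p,t
E
python3 - <<'E'
from h import *
print(find_tin((.438,.096),save="t1")); print(bot.state()["time_s"],bot.state()["gripper_width"])
v=cv2.imread("pics/t1.png"); cv2.imwrite("pics/t1c.png",v[60:340,120:440])
E
```

```text
tin [0.4414 0.0999] [67.7 56.2] -0.039
(array([0.4413959 , 0.09985051]), np.float64(-0.0393058608445882))
7.8 0.9004285425977436
```

View pics/t1c.png

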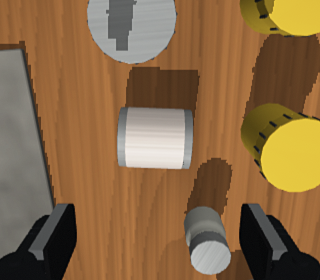

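The crop shows a tin at (155,138) with its rims left and right, so its axis lies along the jaw direction. That fits the description, and the shaker and yellow jars are clear of it. I'll re-measure the rack from directly above, then do the first pick.

```bash
cat >> h.py <<'E'
def grab(p,z,psi,zh=.16,force=8):
    go(p[0],p[1],zh,psi)
    hit=bot.servo_line([p[0],p[1],z],feed=.1,force_limit=force)
    bot.move_gripper(0.); w=bot.state()["gripper_width"]
    return hit,w
def pick_tin(g,zh=.16):
    r=find_tin(g,zh)
    if r is None: return False
    p,t=r; psi=best(p[0],p[1],t+np.pi/2)
    hit,w=grab(p,.007,psi,zh if zh<.16 else .12); z=bot.state()["tcp_pos"][2]
    bot.servo_line([p[0],p[1],zh],feed=.15); w2=bot.state()["gripper_width"]
    print("grab hit",hit,"w",round(w,3),round(w2,3),"z",round(z,4)); return w2>.6
def place_tin(k):
    a=np.array([-np.sin(RA),np.cos(RA)]); x,y=RC+SY[k]*a; psi=best(x,y,RA+np.pi/2)
    z=SZ[k]-.0195; go(x,y,z+.09,psi); bot.wait(.2)
    w=bot.state()["gripper_width"]
    bot.servo_line([x,y,z+.012],feed=.15)
    hit=bot.servo_line([x,y,z-.002],feed=.03,force_limit=5); zz=bot.state()["tcp_pos"][2]
    w1=bot.state()["gripper_width"]
    bot.move_gripper(.92); bot.servo_line([x,y,z+.1],feed=.15)
    print("place",k+1,"w",round(w,3),round(w1,3),"hit",hit,"z err",round(zz-z,4),"t",bot.state()["time_s"])
def see_rack(zh=.2,save=None):
    go(*RC,zh,best(*RC,RA+np.pi/2)); return look(save=save)
E
python3 - <<'E'
from h import *
go(*RC,.2,best(*RC,RA+np.pi/2)); v=look()
m,cs=blobs(v,70,75,150)
P=[]
for c in cs:
    p,ab,t=rect(v,c,.016)
    if ab[0]<65 and ab[1]<20: P.append(p); print(p.round(4),np.round(ab,1),round(t,3))
print(np.mean(P,0))
if pick_tin((.4414,.0999)): place_tin(1)
v=see_rack(save="r1")
E
```

```text
[ 0.5932 -0.2161] [50.7 12.4] -0.134
[ 0.6007 -0.161 ] [50.4 11.3] -0.134
[ 0.6087 -0.1054] [50.8 11.2] -0.134
[ 0.6158 -0.0496] [51.  10.9] -0.134
[ 0.60459392 -0.13304366]
tin [0.4409 0.0998] [67.3 56. ] -0.038
grab hit False w 0.715 0.717 z 0.0078
place 2 w 0.727 0.718 hit True z err 0.0009 t 20.8417
```

View pics/r1.png

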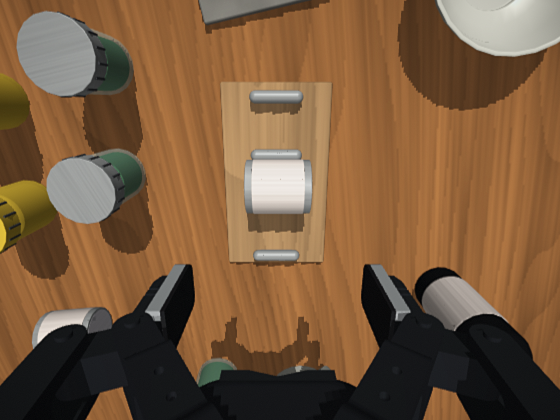

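```bash
sed -i 's/RC=np.array(.*)/RC=np.array([.6046,-.1330])/; s/; RA=-.135.*//' h.py; sed -i '/^RC=/a RA=-.134' h.py; grep -n "^RC\|^RA" h.py
python3 - <<'E'
from h import *
for g,k in (((.344,-.273),0),((.339,.285),2)):
    if not pick_tin(g): break
    place_tin(k)
v=see_rack(save="r2")
m,cs=blobs(v,70,75,600)
for c in cs:
    p,ab,t=rect(v,c,.0345)
    if ab[0]<200: print(p.round(4),np.round(ab,1),round(t,3))
E
```

```text
44:RC=np.array([.6046,-.1330])
45:RA=-.134
tin [ 0.3446 -0.2797] [67.4 56.3] -0.036
grab hit False w 0.719 0.72 z 0.0078
place 1 w 0.718 0.721 hit True z err 0.0008 t 29.25
tin [0.341  0.2911] [68.4 56.1] 0.288
grab hit False w 0.718 0.718 z 0.0077
place 3 w 0.721 0.716 hit True z err 0.0008 t 38.725
[ 0.7862 -0.2982] [88.5 54.9] -0.862
[ 0.7134 -0.2676] [81.7 19.1] -1.251
[ 0.464  -0.2342] [81.9 19.7] 0.984
[ 0.4133 -0.1096] [72.8 66.6] 1.221
[ 0.6064 -0.1318] [175.2  68.2] 1.436
[0.431  0.0103] [67.6 66.6] -0.134
[ 0.8104 -0.0208] [107.5  41.7] -0.134
[0.5997 0.0208] [76.7 15.5] -0.134
```

View pics/r2.png

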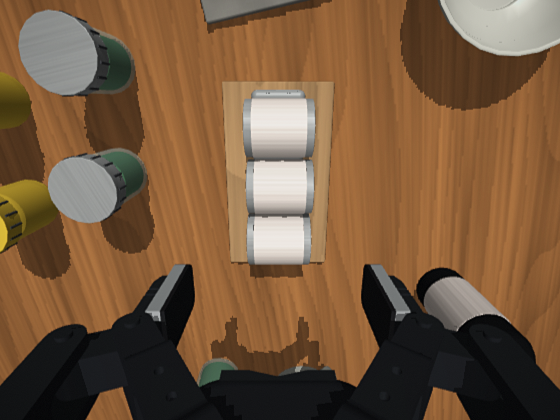

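All three grooves are filled: tins at (279,126), (280,187) and (279,240), in line with the rods. Next, the second layer.

```bash
python3 - <<'E'
from h import *
for g,k in (((.494,.383),3),((.590,.385),4)):
    if not pick_tin(g,.14 if k==4 else .16): break
    place_tin(k)
v=see_rack(.24,save="r3")
E
```

```text
tin [0.4945 0.3867] [67.7 56.2] -0.033
grab hit False w 0.721 0.717 z 0.0081
place 4 w 0.721 0.72 hit True z err 0.0016 t 51.1083
tin [0.592  0.3892] [68.5 56.6] -0.078
grab hit False w 0.714 0.718 z 0.0081
place 5 w 0.717 0.72 hit True z err 0.0019 t 60.9917
```

View pics/r3.png

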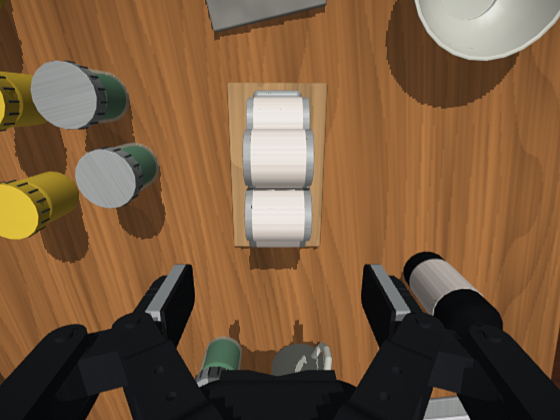

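Two tins are saddled on the second layer at (278,157) and (278,217), with all five in the rack. Next, the jars: grip the cap, turn it clockwise while logging torque, then lift and place.

```bash
cat >> h.py <<'E'
ZG=.046
def find_jar(g,zh=.19,save=None):
    x,y=g; psi=np.arctan2(y,x)+np.pi+.75; bot.move_gripper(1.); go(x,y,zh,psi); v=look(save=save)
    r=near(v,g,.0675,"jar",.08)
    if r is None: print("no jar"); return None
    print("jar",r[0].round(4),np.round(r[1],1)); return r[0]
def turn(d=1.45,n=10):
    T=[]
    for i in range(n):
        q=np.array(bot.state()["joint_positions"]) if i==0 else q
        q=q.copy(); q[5]+=d/n; bot.movej(q.tolist()); s=bot.state(); T.append(round(float(s["wrist_torque"][2]),4))
    print("torque",T,"w",round(bot.state()["gripper_width"],3))
def pick_jar(g):
    p=find_jar(g)
    if p is None: return False
    p2=find_jar(p) if np.linalg.norm(p-g)>.012 else p
    p=p if p2 is None else p2
    psi=np.arctan2(p[1],p[0])+np.pi+.75
    hit,w=grab(p,ZG,psi,.13); print("hit",hit,"w",round(w,3),"f",bot.state()["wrist_force"].round(1),"tz",bot.state()["wrist_torque"][2].round(4))
    if w<.6: return False
    turn(); return True
def lift(zh=.2):
    x,y,_=bot.state()["tcp_pos"]; bot.servo_line([x,y,zh],feed=.15)
    w=bot.state()["gripper_width"]; print("lift w",round(w,3),bot.state()["wrist_force"].round(1)); return w>.6
def place_jar(dy):
    x,y=BC+dy*np.array([-np.sin(BA),np.cos(BA)]); psi=best(x,y,BA+np.pi/2,.7)
    go(x,y,.2,psi); bot.wait(.2); w=bot.state()["gripper_width"]
    bot.servo_line([x,y,ZG+.02],feed=.15); hit=bot.servo_line([x,y,ZG+.006],feed=.03,force_limit=4)
    z=bot.state()["tcp_pos"][2]; w1=bot.state()["gripper_width"]; bot.move_gripper(1.); bot.servo_line([x,y,.2],feed=.2)
    print("placed",hit,"z",round(z,4),"w",round(w,3),round(w1,3),"t",bot.state()["time_s"])
E
python3 - <<'E'
from h import *
print("ok",pick_jar(np.array([.454,.002])),bot.state()["time_s"])
E
```

```text
jar [ 0.4268 -0.0236] [60.9 59.6]
jar [ 0.4275 -0.025 ] [64.9 61.4]
hit False w 0.673 f [-2.2  1.6  6.1] tz 0.0231
torque [-0.036, -0.0167, 0.0133, -0.0223, 0.0034, -0.0012, 0.0458, -0.0351, 0.0779, 0.0379] w 0.674
ok True 68.65
```

```bash
cat >> h.py <<'E'
def tz(n=15):
    a=[]
    for _ in range(n): bot.wait(.02); a.append(bot.state()["wrist_torque"][2])
    return round(float(np.mean(a)),4)
def turn(d=1.5,n=6):
    T=[tz()]; q=np.array(bot.state()["joint_positions"])
    for i in range(n):
        q=q.copy(); q[5]+=d/n; bot.movej(q.tolist()); T.append(tz())
    print("torque",T,"w",round(bot.state()["gripper_width"],3))
E
python3 - <<'E'
from h import *
turn(.5,3)
if lift(): place_jar(-.072)
if pick_jar(np.array([.438,-.104])):
    if lift(): place_jar(0.)
v=look("top",save="top2"); print(bot.state()["time_s"])
E
```

```text
torque [0.0363, 0.0268, 0.0408, 0.0439] w 0.673
lift w 0.665 [-0.1 -0.3 -4.4]
placed True z 0.055 w 0.67 0.67 t 75.4667
jar [ 0.441  -0.1054] [65.7 60.6]
hit False w 0.67 f [-1.3  1.5  6.5] tz -0.0519
torque [-0.0147, -0.0025, -0.0048, -0.0057, 0.0202, 0.0489, 0.0468] w 0.677
lift w 0.671 [-0.  -0.1 -4.5]
placed True z 0.055 w 0.67 0.667 t 88.625
88.675
```

View pics/top2.png

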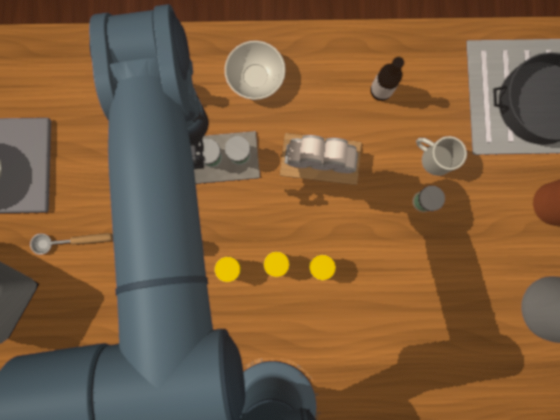

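Two jars stand on the board at (208,152) and (237,150). Both turns ended on a torque plateau of about 0.045 N m, which means the cap is at its stop and the jar is turning with it. Next, the third jar at (432,199).

```bash
python3 - <<'E'
from h import *
if pick_jar(np.array([.488,-.387])):
    if lift(): place_jar(.072)
x,y=BC-[.03,0]; go(x,y,.27,best(x,y,np.pi)); v=look(save="b3")
for c in blobs(v,70,75,600)[1]:
    p,ab,t=rect(v,c,.0755); 
    if ab[0]<90 and ab[1]>45: print(p.round(4),np.round(ab,1))
go(.42,-.3,.3,best(.42,-.3,np.pi)); v2=look(save="w9")
cv2.imwrite("pics/fin.png",np.hstack([v["im"],look("top")["im"]])[:, :]); 
f=cv2.imread("pics/fin.png"); cv2.imwrite("pics/fin.png",cv2.resize(f,(800,300))); print(bot.state()["time_s"])
E
```

```text
jar [ 0.4929 -0.3894] [64.6 61.5]
hit False w 0.673 f [-0.1  2.1  5.6] tz -0.0422
torque [-0.0083, 0.0075, 0.0384, 0.0194, 0.0369, 0.0328, 0.0436] w 0.672
lift w 0.672 [ 0.4 -0.8 -4.6]
placed True z 0.0552 w 0.672 0.673 t 102.925
106.2167
```

View pics/fin.png

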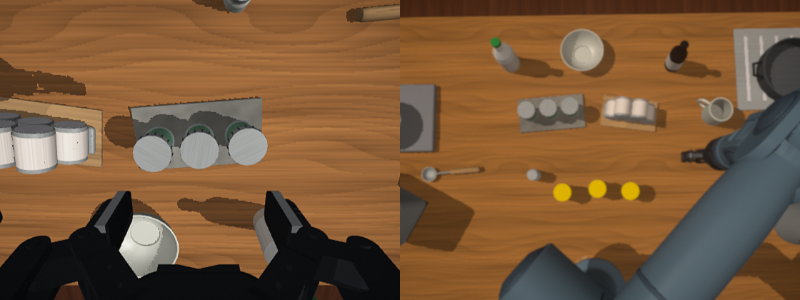

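All three jars stand on the board. One last check of both groups from the fixed cameras.

```bash
python3 - <<'E'
from h import *
t=look("top"); s=look("side")
hsv=cv2.cvtColor(t["im"],cv2.COLOR_BGR2HSV)
g=cv2.GaussianBlur(t["im"],(3,3),0)
c=cv2.HoughCircles(cv2.cvtColor(g,cv2.COLOR_BGR2GRAY)[110:200,150:270],cv2.HOUGH_GRADIENT,1,20,param1=100,param2=10,minRadius=11,maxRadius=15)
for u,v_,r in (c[0] if c is not None else []):
    p=ray(t,(u+150,v_+110),.0845)[0][:2]-BC; print("jar in board",(p@[[np.cos(BA),-np.sin(BA)],[np.sin(BA),np.cos(BA)]]).round(3),r)
a=cv2.resize(t["im"][120:195,160:370],(798,285),interpolation=cv2.INTER_CUBIC); b=cv2.resize(s["im"][150:320,130:350],(388,300))
o=np.zeros((590,800,3),np.uint8); o[:285,:798]=a; o[288:588,:388]=b
cv2.imwrite("pics/chk.png",o)
E
```

```text
jar in board [0.001 0.075] 11.6
jar in board [ 0.003 -0.068] 12.7
jar in board [0.004 0.003] 13.0
```

View pics/chk.png

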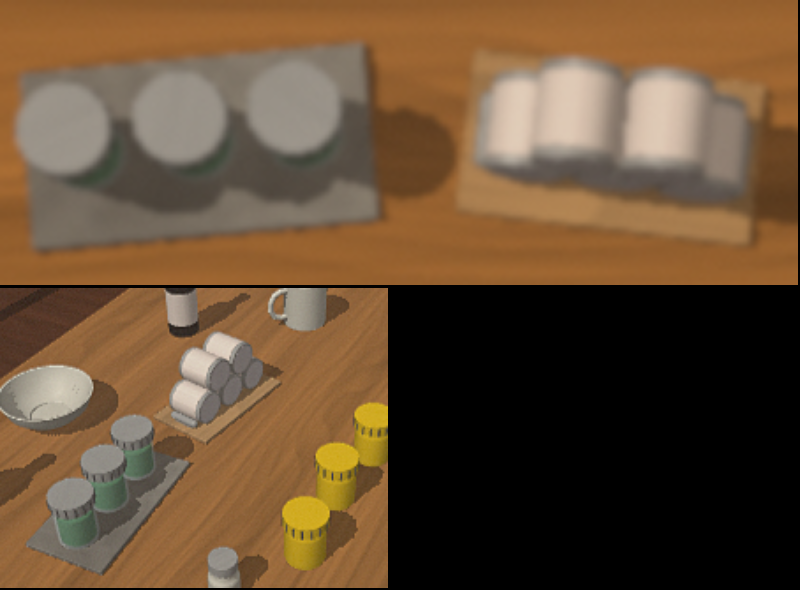

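The side crop shows three jars upright on the board and the 3+2 tin pyramid. The mug, shaker and yellow jars haven't moved. I'm handing the job in.

```bash
python3 -c "
from h import *
bot.close_job(); print(bot.state()['time_s'])"
```

```text
the job is handed in; nothing more can be done
the job is handed in; nothing more can be done
```

The job is handed in, at about 106 s of the 210 s allowed. All five tins are in the rack and all three jars are on the board with their caps turned to the stop.

- **Tins:** three lie in the grooves and two are saddled in the second layer. Each came to rest within 2 mm of the expected height as it was set down. The last side and top pictures show the pyramid standing. I saw no sixth tin in any view.
- **Jars:** each cap was turned clockwise by 1.5 rad or more (the first by 1.95 rad), more than the 1.15 rad a cap could be loose. All three turns ended with torque at about 0.04 N m, which means the cap was at its stop and the jar was turning with it. I did not check the cap angles by eye. The final top view puts the jars 4 mm or less off the board's centre line across it and at −68, 3 and 75 mm along it, all well inside the edges.
- **Disturbances:** the first jar was about 37 mm from where I had first measured it, so I measured it again before gripping. I saw no sign of the grip slackening.
- **Left alone:** the shaker, the mug and the yellow jars still looked where they were at the start.
- **Checks that fell short:** the first jar's torque readings were too noisy, so I turned it a further 0.5 rad with averaged readings. One wrist-camera check of the jars on the board found nothing, so I used the top camera instead.

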